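# Make up two washbag kits on the tiled ledge

### The job

Make up the two kits: in the blue tray, lay the comb flat and centred along the pale stripe and stand the little amber bottle upright on the round mark, setting it down gently, never letting it fall over. In the white tray, lay the capped toothbrush flat and centred along the grey stripe, and drop the two rings into the tube so that they lie flat in one column, green at the bottom and white on top. Leave the steel mug and the glass jar where they stand, and let go of everything at the end.

Things in the scene. Friction and masses are not known exactly. Their poses are not given: they have to be found in the camera images.
- tray_blue: Blue plastic kit tray. Fixed, level, rectangular, 200 mm along its x axis and 165 mm along its y axis; floor 4 mm thick, lip 4 mm wide reaching 10 mm above the ledge. Origin: centre of its underside, on the ledge (z = 0). Two pale marks flush with its floor: a stripe 185 x 40 mm along x, its centre at (0, -45) mm, and a round mark 52 mm across with its centre at (0, +40) mm in the tray's frame (top of the floor is z = +4 mm).
- tray_white: White plastic kit tray. Fixed, level, rectangular, 200 mm along its x axis and 165 mm along its y axis; floor 4 mm thick, lip 4 mm wide reaching 10 mm above the ledge. Origin: centre of its underside, on the ledge (z = 0). A grey stripe 185 x 40 mm along x, flush with the floor, its centre at (0, -45) mm in the tray's frame; the dark tube stands at (0, +40) mm.
- tube: Dark teal short upright tube fixed on the white tray, open at the top: straight bore 49 mm across and inside floor 4 mm thick; 40 mm tall in all, the top 6 mm flare out slightly to 54 mm inside (60 mm outside) at the rim. Origin: centre of its underside, which is on the tray's floor 4 mm above the ledge, so the rim is 44 mm above the ledge. z up.
- comb: Black plastic comb, loose, lying flat on the ledge: 150 mm along its x axis, 30 mm wide along y, 8 mm thick. Origin: centre of its underside. 30 g.
- toothbrush: Orange toothbrush with its head in a white slotted cap, loose, lying on the ledge: 180 mm long along its x axis, cap at +x. The handle at the origin is 14 mm wide (along y) and 11 mm high, straight from x = -90 to +35 mm; a thinner neck follows, and the cap (x = +50 to +90 mm) is 18 mm wide, 16 mm high. Origin: middle of the length, on the underside. 30 g.
- bottle: Small amber glass bottle with a black twist cap, loose, standing upright: 40 mm across, 75 mm tall to the top of the cap, straight-sided in its lower half. Origin: centre of its underside, z up. 90 g.
- ring_green: Green shampoo ring, loose, lying flat on the ledge: outside 44 mm, hole 16 mm, 14 mm thick. Origin: centre of its underside, z up. 30 g.
- ring_white: White soap ring, loose, lying flat on the ledge: outside 44 mm, hole 16 mm, 14 mm thick. Origin: centre of its underside, z up. 30 g.
- mug: Stainless steel mug, loose, not to be disturbed: 76 mm across, 85 mm tall, handle sticking out about 35 mm at its +y side. Origin: centre of its underside.
- jar: Clear glass jar with a brass lid, loose, not to be disturbed: 68 mm across, 90 mm tall. Origin: centre of its underside.
There are look-alikes about, which are no part of the job. There is more than one size of the comb; the one meant has the size given above.

How it is judged:
By the outcome, as a careful person would: the job done as asked, in the order asked, and still so for the second after the job is handed in, with the robot touching nothing.
It also fails if it takes over 128 s, if anything falls off the work surface, if the arm or the gripper's body presses on something with over 40 N, if the wrist force passes 120 N, or if a joint passes its speed limit or range.

### The arm

A 6-joint arm with a two-finger parallel gripper is mounted at the origin on the work surface. World frame = base frame: x ahead of the robot, y to its left, z up, the work surface at z = 0. Lengths are in mm, angles in degrees, forces in N, time in s.
With the tool pointing down it reaches from about 400 to 925 mm from the base axis. Payload 12.5 kg.
Tool frame: the origin (TCP) lies on the front face of the gripper's body, between the roots of the fingers; the fingertips stand 78 mm ahead of it and the grasp point (between the pads) lies 59 mm ahead of it (ctrl.tip_reach is the distance from the TCP to the fingertips, in mm); z points along the fingers, y is the line along which they close (so a half turn about z gives the same grasp; the last joint's range is limited). The gripper opens to 95 mm and grips with 3 to 60 N. Pads are 20 mm wide; open, the fingers measure 119 mm over their backs; the gripper's body (75 mm by 180 mm) begins 59 mm behind the grasp point.
Start: joints at [-80.65, 28.126, 89.318, -0, 62.55, -6.05], TCP at [166.006, -602.561, 292.261] pointing down, gripper open.
Joint ranges: [-177.58, 177.58], [-47.91, 125.51], [2.72, 160], [-65.01, 245.01], [3.68, 167.84], [-153.87, 153.87]. Speed limits (degrees/s): [127.2, 127.2, 159.86, 180, 180, 180].

### API

Orientations are given as a 3x3 rotation matrix whose columns are the frame's x, y, z axes.
In Python, from station import sensors, vision, job, ctrl gives the robot as it stands.
- The arm moves only by the tool apply_moves, never from a script. Its argument "targets" is a list of rows, each a list of 7 numbers: the opening, from -1 (shut) to 1 (fully open), then the shift along the world's x, y, z in cm, then the turn, a rotation vector about the world's x, y, z in degrees. A call has exactly 10 rows; each row is the pose to reach, as a shift and turn from the pose commanded when the call began; what a row does not reach only later rows make up. A row lasts 1/8 s, in which the tool goes at most 62.5 mm and 10.7 degrees, less where a joint would pass 70% of its speed; a pose out of reach is approached as far as the arm can. A call with a gripper value outside its range is refused whole. The fingers move at their own pace and stop on an object; the grip force is fixed at half the most. Time passes only in rows, so rows that repeat a pose let the fingers close, or fill a call up. It gives the time, the measured TCP pose, the force, the opening and the grip force at its end, in the units of the state.
- sensors.read_state(): the state, without advancing time (a new reading comes with each control period).
- vision.grab_frame(name): name is "side" or "top" or "wrist"; returns a dict with "image" (420x560x3 uint8, red, green, blue), "range_z" (420x560 float32, mm along the optical axis (not along the pixel's ray), 0 where there is no reading), "vfov" (degrees; the focal length in pixels is half the picture's height over the tangent of half this angle, whatever the lens; pixels are square), "cx", "cy" (the principal point, pixels), "extrinsics" (4x4, takes a point from world to camera coordinates). Camera axes: x right, y down, z forward; pixel columns grow to the right and rows downward; lengths in mm; the calibration is good to about 2 mm. A picture is of the moment at which its call begins.
- job.finish_job(): hands the job in; it is judged then, once.
The state is a dict: "clock": time; "joint_positions": joint angles; "qd": joint speeds; "joint_torque": joint torques, N m; "tcp_pos": TCP position; "tcp_rot": TCP orientation; "ft_force": force on the tool from outside, world axes, zero at the start; "ft_torque": the same for the moment, N m; "gripper_width": finger opening in mm; "finger_force": force on a finger pad.
Only numpy, scipy, OpenCV 4.12 (cv2) and the standard library are available. Lean on these libraries where they do the work, as an engineer would, in place of code of your own. Each camera call takes 0.05 s, during which the arm holds its last target. There are 200 camera calls.

## Working session

There is one attempt and no reset: what is moved stays moved. The work goes in short steps, Python scripts to look and compute and a tool call to move; the robot and the scene stay as the last step left them, time stands still between calls to the robot, and variables do not carry over. Pictures are saved under pics/ and viewed, at most 14 in all, crops included, and the job is handed in when it is done.

Besides the shell and the picture viewer there is one more tool, called after "Emit:" as name(argument=value, ...), one argument or row to a line, values as JSON. apply_moves: Moves the arm, as the interface text tells. Its arguments: {"type":"object","properties":{"targets":{"type":"array"}},"required":["targets"]}

```bash
ls; mkdir -p pics
cat > h.py <<'E'
import numpy as np, cv2
from station import sensors, vision, job, ctrl
def grab(n):
    f=vision.grab_frame(n); f['f']=210/np.tan(np.radians(f['vfov']/2)); return f
def save(f,p,box=None,k=1):
    im=f['image'][:,:,::-1]
    if box: im=im[box[1]:box[3],box[0]:box[2]]
    cv2.imwrite(p,cv2.resize(im,None,fx=k,fy=k,interpolation=cv2.INTER_CUBIC))
def ray(f,u,v,z):
    E=np.array(f['extrinsics']);R=E[:3,:3];c=-R.T@E[:3,3]
    d=R.T@np.array([(u-f['cx'])/f['f'],(v-f['cy'])/f['f'],1]); return c+d*(z-c[2])/d[2]
def cloud(f):
    z=f['range_z'];v,u=np.indices(z.shape);E=np.array(f['extrinsics'])
    P=np.stack([(u-f['cx'])/f['f']*z,(v-f['cy'])/f['f']*z,z],-1)
    return (P-E[:3,3])@E[:3,:3]
E
python3 - <<'E'
from h import *
for n in('top','side','wrist'):
    f=grab(n); save(f,f'pics/{n}0.png',k=1.4); E=np.array(f['extrinsics']); print(n,f['vfov'],f['cx'],f['cy'],-E[:3,:3].T@E[:3,3],E[:3,:3].round(2).tolist())
s=sensors.read_state();print(s)
E
```

```text
pics
top 57.11075824350338 282.6117813891339 197.98305887421233 [384.32222011   6.55949206 921.30615553] [[0.01, -1.0, -0.01], [-1.0, -0.01, -0.09], [0.09, 0.01, -1.0]]
side 50.55924875713862 273.14497460221037 206.2807982319276 [ 344.13678185 -782.11897453  566.62613906] [[0.98, -0.17, 0.01], [-0.08, -0.53, -0.84], [0.15, 0.83, -0.54]]
wrist 69.02566655345173 281.6667516519161 209.87460575806693 [ 244.32505626 -580.48635221  384.02664484] [[0.27, -0.96, -0.0], [-0.92, -0.25, 0.29], [-0.28, -0.07, -0.96]]
{'clock': 0.15, 'joint_positions': array([-8.06497329e+01,  2.81548687e+01,  8.93418293e+01, -6.89009566e-04,
        6.25496734e+01, -6.05072987e+00]), 'qd': array([ 0.04191976, -0.04283532, -0.11627984,  0.03369382,  0.03533428,
        0.04373398]), 'joint_torque': array([ 1.33012465e-03, -6.12896848e+01, -2.58276576e+01,  6.92893099e-02,
        4.73407411e-02, -7.39889447e-05]), 'tcp_pos': array([ 165.98117786, -602.43873087,  291.81220605]), 'tcp_rot': array([[ 9.64089315e-01,  2.65578184e-01, -1.42021799e-04],
       [ 2.65578212e-01, -9.64088989e-01,  7.96846462e-04],
       [ 7.47033839e-05, -8.05949056e-04, -9.99999672e-01]]), 'ft_force': array([-0.72271232,  0.12480034,  0.17759137]), 'ft_torque': array([ 0.00955153, -0.02057922,  0.01336398]), 'finger_force': 0.0, 'gripper_width': 94.81786361861485}
```

View pics/top0.png

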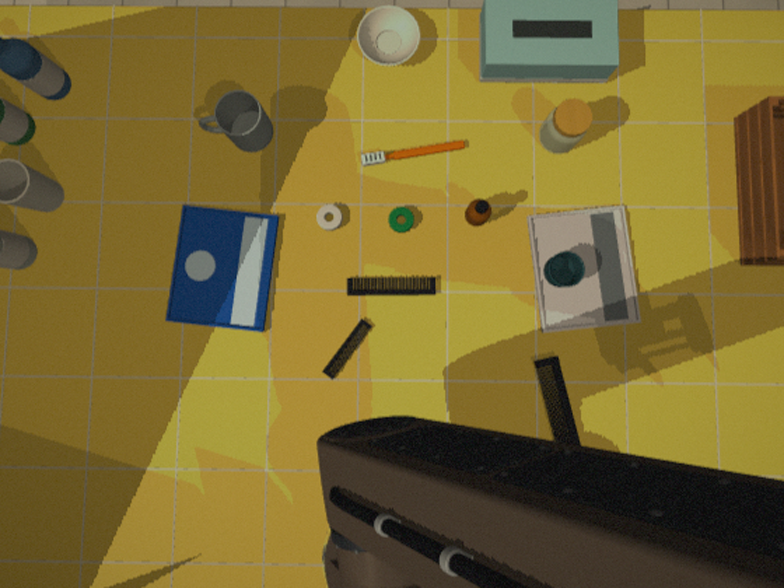

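View pics/side0.png

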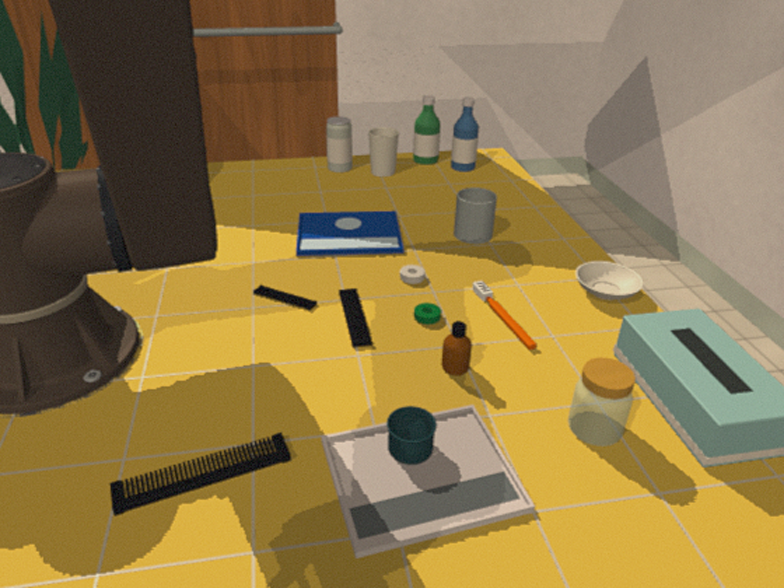

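The top view (1.4x) shows the blue tray at (222,268), the white tray at (583,267) with the tube at (565,268), and the brush at (415,152). The rings are white (329,217) and green (401,219), the bottle is at (478,212), the mug at (245,120) and the jar at (568,125). Comb candidates are (391,286), (348,348) and (558,400); I'll pick by length.

```bash
cat > m.py <<'E'
from h import *
def blob(f,mask,box):
    m=np.zeros(mask.shape,np.uint8);x0,y0,x1,y1=box;m[y0:y1,x0:x1]=mask[y0:y1,x0:x1]
    c=max(cv2.findContours(m,cv2.RETR_EXTERNAL,cv2.CHAIN_APPROX_NONE)[0],key=cv2.contourArea);return c[:,0,:]
def rect(f,c,z):
    P=np.array([ray(f,u,v,z)[:2] for u,v in c],np.float32);return cv2.minAreaRect(P)
def show(n,r):
    (x,y),(a,b),t=r
    if a<b:a,b,t=b,a,t+90
    print(n,'c',round(x,1),round(y,1),'size',round(a,1),round(b,1),'long-axis deg',round((t+90)%180-90,1))
E
python3 - <<'E'
from m import *
f=grab('top');h=cv2.cvtColor(f['image'],cv2.COLOR_RGB2HSV);H,S,V=[h[...,i].astype(int) for i in range(3)]
b=lambda *a:[int(q/1.4) for q in a]
dark=V<75
show('combA',rect(f,blob(f,dark,b(335,268,450,300)),8))
show('combB',rect(f,blob(f,dark,b(312,310,385,385)),8))
show('combC(part)',rect(f,blob(f,dark,b(525,345,590,445)),8))
show('blue',rect(f,blob(f,(H>100)&(H<130)&(S>100),b(155,195,290,340)),10))
show('bluestripe',rect(f,blob(f,(S<110)&(V>90),b(225,210,275,335)),4))
show('mark',rect(f,blob(f,(S<140)&(V>70)&~((H>100)&(S>150)),b(180,245,220,285)),4))
show('white',rect(f,blob(f,(S<90),b(515,195,650,340)),10))
show('brush',rect(f,blob(f,((H<13)&(S>150)&(V>100))|((S<90)&(V>90)),b(350,130,480,175)),10))
show('handle',rect(f,blob(f,((H<13)&(S>150)&(V>100)),b(350,130,480,175)),11))
show('cap',rect(f,blob(f,((S<90)&(V>90)),b(350,140,395,175)),16))
show('green',rect(f,blob(f,(H>45)&(H<90)&(S>100),b(380,200,420,240)),14))
show('wring',rect(f,blob(f,(S<90),b(310,198,348,238)),14))
P=cloud(f)
# depth based: tops
for n,bx,zl,zh in(('bottle',b(455,190,500,235),71,80),('tube',b(535,240,600,295),40,50),('mug',b(190,80,280,160),78,92),('jar',b(530,90,600,160),83,98)):
    Q=P[bx[1]:bx[3],bx[0]:bx[2]].reshape(-1,3);Q=Q[(Q[:,2]>zl)&(Q[:,2]<zh)]
    show(n,cv2.minAreaRect(Q[:,:2].astype(np.float32)));print(len(Q),np.median(Q[:,2]))
E
```

```text
combA c 449.9 20.9 size 147.3 28.5 long-axis deg -89.4
combB c 343.6 93.1 size 108.6 21.2 long-axis deg -36.2
combC(part) c 264.2 -248.1 size 142.0 90.0 long-axis deg 0.7
blue c 478.1 307.0 size 197.7 165.9 long-axis deg -5.8
bluestripe c 473.7 263.4 size 187.4 41.4 long-axis deg -5.8
mark c 481.8 348.3 size 53.6 51.9 long-axis deg -43.5
white c 483.5 -299.9 size 201.7 178.7 long-axis deg 6.5
brush c 690.1 53.9 size 64.6 41.1 long-axis deg 0.9
handle c 673.6 33.0 size 2.5 0.0 long-axis deg 0.7
cap c 678.2 54.6 size 44.3 38.5 long-axis deg 0.9
green c 563.1 5.4 size 41.0 38.2 long-axis deg 0.5
wring c 566.2 127.6 size 42.8 40.6 long-axis deg 45.6
bottle c 574.3 -122.9 size 17.9 17.5 long-axis deg -43.9
62 75.47438929091308
tube c 479.5 -264.9 size 57.8 57.4 long-axis deg -75.3
152 43.55009881265394
mug c 720.5 267.8 size 75.5 74.9 long-axis deg 89.1
228 84.23537056924488
jar c 716.5 -265.6 size 59.8 58.4 long-axis deg -86.0
581 90.71496247493981
```

Run:
```python
from m import *
f=grab('top');save(f,'pics/crop1.png',(235,90,465,245),3.4)
h=cv2.cvtColor(f['image'],cv2.COLOR_RGB2HSV)
for u,v in((265,113),(290,109),(320,105),(331,103),(300,125),(440,175),(430,200),(395,180),(400,215)):print(u,v,h[v,u])
```

```text
265 113 [ 39  40 103]
290 109 [ 15 240 175]
320 105 [ 15 240 171]
331 103 [ 14 235 142]
300 125 [ 26 169 172]
440 175 [26 22 83]
430 200 [34 25 83]
395 180 [ 17  48 161]
400 215 [ 18  46 161]
```

View pics/crop1.png

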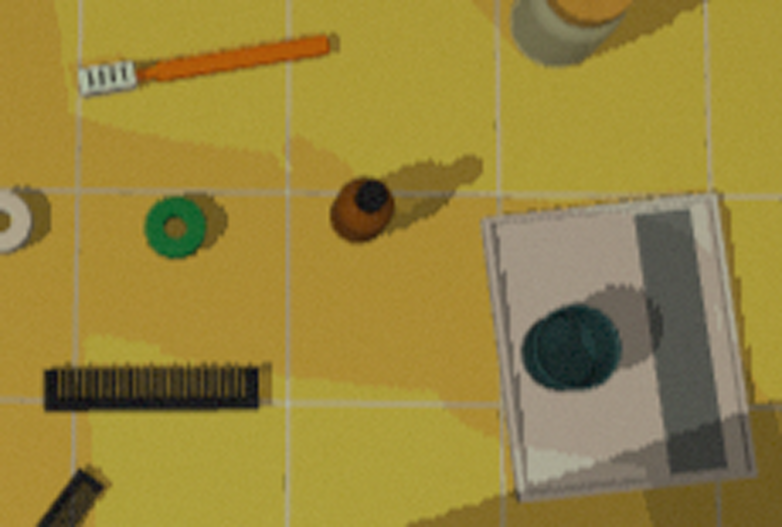

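The crop confirms the comb at (150,388), whose ~150x30 mm matches. The other two at full-image (249,249) and (399,286) are 109 mm and larger. Only one capped brush (cap at left, +y) and one amber bottle are visible.

Run:
```python
from m import *
f=grab('top');h=cv2.cvtColor(f['image'],cv2.COLOR_RGB2HSV);H,S,V=[h[...,i].astype(int) for i in range(3)]
show('brush',rect(f,blob(f,((H<19)&(S>200)&(V>100))|((S<120)&(V>70)),(252,95,338,122)),10))
show('handle',rect(f,blob(f,((H<19)&(S>200)&(V>100)),(252,95,338,122)),11))
show('cap',rect(f,blob(f,(S<120)&(V>60),(252,95,280,122)),16))
m=((S<60)&(V<100)&(V>50)).astype(np.uint8); m=cv2.morphologyEx(m,cv2.MORPH_OPEN,np.ones((5,5)))
show('stripe',rect(f,blob(f,m,(427,145,452,232)),4))
m=((S<70)&(V>60)).astype(np.uint8); m=cv2.morphologyEx(m,cv2.MORPH_OPEN,np.ones((3,3)))
c=blob(f,m,(372,140,460,242));show('white',rect(f,c,10))
for q in(90,): 
  ep=[ray(f,u,v,10)[:2] for u,v in [((483/3.4)+235,217/3.4+90),(717/3.4+235,193/3.4+90),(754/3.4+235,476/3.4+90),(520/3.4+235,499/3.4+90)]]
  print(np.round(ep,1),np.mean(ep,0))
```

```text
brush c 683.1 -14.0 size 177.0 64.5 long-axis deg -89.5
handle c 685.2 -35.1 size 137.7 14.7 long-axis deg -80.0
cap c 680.7 54.6 size 64.1 38.5 long-axis deg 0.9
stripe c 486.7 -351.5 size 185.1 41.5 long-axis deg 5.8
white c 483.9 -303.4 size 199.3 166.9 long-axis deg 6.5
[[ 572.4 -212.3]
 [ 591.1 -377. ]
 [ 392.8 -397.2]
 [ 375.3 -235.7]] [ 482.91900869 -305.56817197]
```

Emit:
apply_moves(
  targets=[
    [0.2,3,7,0,0,0,10],
    [0.2,6,13,0,0,0,20],
    [0.2,9,19,0,0,0,30],
    [0.2,12,25,0,0,0,40],
    [0.2,15,31,0,0,0,50],
    [0.2,18,37,0,0,0,60],
    [0.2,21,43,0,0,0,70],
    [0.2,24,50,0,0,0,75],
    [0.2,28.4,56,0,0,0,75],
    [0.2,28.4,62.2,0,0,0,75],
  ],
)

```text
clock: 1.55
tcp_pos: [434.3, -37.1, 292.5]
tcp_rot: [[-0.007, 1.0, 0.001], [1.0, 0.007, -0.0], [-0.0, 0.001, -1.0]]
ft_force: [1.1, 0.1, 0.4]
gripper_width: 57.2
finger_force: 0.0
```

Run:
```python
from m import *
f=grab('wrist');save(f,'pics/w1.png');h=cv2.cvtColor(f['image'],cv2.COLOR_RGB2HSV)
E=np.array(f['extrinsics']);p=E[:3,:3]@np.array([450,21,8])+E[:3,3];print(p[:2]/p[2]*f['f']+[f['cx'],f['cy']],sensors.read_state()['tcp_pos'])
```

```text
[294.76222307 139.14161042] [434.59719051 -31.42542758 292.42991352]
```

View pics/w1.png

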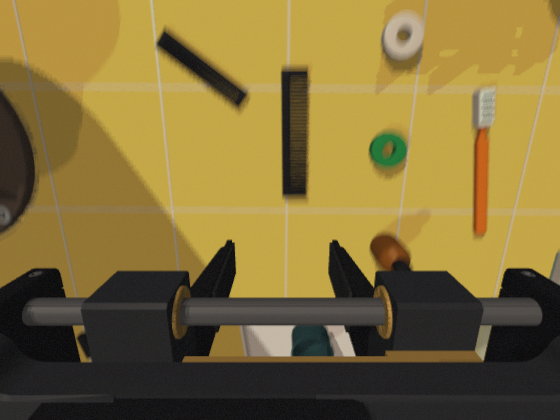

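The wrist view shows the comb at (295,132), the green ring (388,149), the white ring (403,36), the brush (482,160) and the bottle (390,252). The fingers are lower-centre.

Run:
```python
from m import *
f=grab('wrist');h=cv2.cvtColor(f['image'],cv2.COLOR_RGB2HSV);H,S,V=[h[...,i].astype(int) for i in range(3)]
show('comb',rect(f,blob(f,V<75,(270,55,320,210)),8))
show('green',rect(f,blob(f,(H>45)&(H<90)&(S>100),(360,120,420,180)),14))
show('wring',rect(f,blob(f,(S<110)&(V>90),(370,5,435,70)),14))
show('handle',rect(f,blob(f,(H<14)&(S>180)&(V>100),(460,110,500,245)),11))
show('cap',rect(f,blob(f,(S<110)&(V>90),(460,75,505,140)),16))
P=cloud(f);
for n,(u,v) in(('comb',(287,130)),('green',(375,150)),('wr',(388,38)),('tbl',(340,100))):print(n,P[v,u].round(1))
```

```text
comb c 448.0 21.4 size 148.0 28.9 long-axis deg -89.0
green c 560.5 6.2 size 44.1 40.7 long-axis deg 0.6
wring c 562.6 136.1 size 62.1 46.0 long-axis deg -89.5
handle c 681.1 -33.9 size 136.5 16.0 long-axis deg -80.1
cap c 662.0 55.1 size 50.5 40.9 long-axis deg 0.6
comb [440.6  37.8   9.2]
green [546.4  15.8  13.3]
wr [548.7 135.8  13.8]
tbl [503.4  72.7  -1.2]
```

Emit:
apply_moves(
  targets=[
    [0.2,1.4,5.2,0,0,0,0],
    [0.2,1.4,5.2,-5,0,0,0],
    [0.2,1.4,5.2,-10,0,0,0],
    [0.2,1.4,5.2,-14,0,0,0],
    [0.2,1.4,5.2,-17,0,0,0],
    [0.2,1.4,5.2,-19,0,0,0],
    [0.2,1.4,5.2,-20,0,0,0],
    [0.2,1.4,5.2,-20.7,0,0,0],
    [0.2,1.4,5.2,-21,0,0,0],
    [0.2,1.4,5.2,-21,0,0,0],
  ],
)

```text
clock: 2.9
tcp_pos: [447.3, 13.0, 82.5]
tcp_rot: [[-0.007, 1.0, 0.001], [1.0, 0.007, -0.0], [-0.0, 0.001, -1.0]]
ft_force: [-0.1, 0.3, 0.5]
gripper_width: 57.2
finger_force: 0.0
```

Emit:
apply_moves(
  targets=[
    [0.2,0,0,0,0,0,0],
    [-0.1,0,0,0,0,0,0],
    [-0.3,0,0,0,0,0,0],
    [-0.5,0,0,0,0,0,0],
    [-0.6,0,0,0,0,0,0],
    [-0.6,0,0,0,0,0,0],
    [-0.6,0,0,0,0,0,0],
    [-0.6,0,0,0,0,0,0],
    [-0.6,0,0,1,0,0,0],
    [-0.6,0,0,4,0,0,0],
  ],
)

```text
clock: 4.15
tcp_pos: [446.8, 13.1, 122.3]
tcp_rot: [[-0.007, 1.0, -0.002], [1.0, 0.007, 0.0], [0.0, -0.002, -1.0]]
ft_force: [-0.6, 0.1, -0.6]
gripper_width: 28.9
finger_force: 30.0
```

Emit:
apply_moves(
  targets=[
    [-0.6,0,2,4,0,0,0],
    [-0.6,0.5,5,7,0,0,10],
    [-0.6,1,8,10,0,0,20],
    [-0.6,1.5,11,10,0,0,30],
    [-0.6,2,14,10,0,0,40],
    [-0.6,2.5,17,10,0,0,50],
    [-0.6,3,20,10,0,0,60],
    [-0.6,3.5,23,10,0,0,70],
    [-0.6,3.5,24.9,10,0,0,80],
    [-0.6,3.5,24.9,10,0,0,83.8],
  ],
)

```text
clock: 5.4
tcp_pos: [481.8, 263.2, 222.7]
tcp_rot: [[-0.995, 0.096, 0.0], [0.096, 0.995, 0.0], [-0.0, 0.0, -1.0]]
ft_force: [-0.2, -0.9, 0.2]
gripper_width: 29.2
finger_force: 30.0
```

Run:
```python
from m import *
f=grab('wrist');f=grab('wrist');save(f,'pics/w2.png');print(sensors.read_state()['tcp_pos'])
```

```text
[481.81636638 262.31355849 222.67034168]
```

View pics/w2.png

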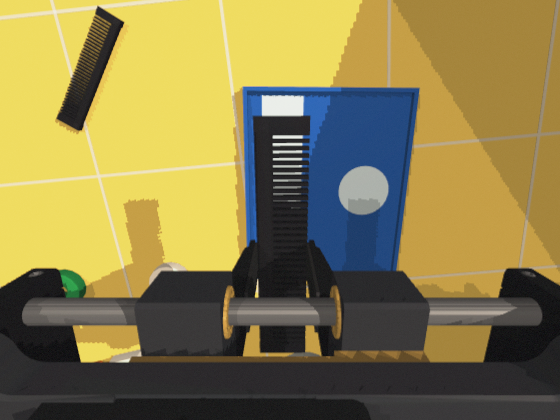

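The wrist view shows the comb held over the stripe, its far end at (254–310,116). The stripe's far end is at (262–303,96), the tray's far edge at row 88 from 243 to 418, and the round mark at (363,190).

Run:
```python
from m import *
f=grab('wrist');h=cv2.cvtColor(f['image'],cv2.COLOR_RGB2HSV);H,S,V=[h[...,i].astype(int) for i in range(3)]
P=lambda u,v,z:ray(f,u,v,z)[:2].round(1)
print('tray corners',P(243,88,10),P(418,88,10));print('stripe end',P(262.5,96,4),P(303.5,96,4))
print('comb end',P(254.5,116,147),P(310,116,147))
c=blob(f,(S<100)&(V>60),(325,150,400,225));e=cv2.fitEllipse(c);print(e,P(*e[0],4)); show('mark',rect(f,c,4))
a=np.radians(-5.8)
for t in(-5.5,-5.8):
  a=np.radians(t);R=np.array([[np.cos(a),-np.sin(a)],[np.sin(a),np.cos(a)]]);o=np.array([478.1,307])
  for q in((-100,-82.5),(-100,82.5),(-92.5,-65),(-92.5,-25),(0,40),(0,-45)):print(t,q,(o+R@q).round(1))
```

```text
tray corners [370.5 238. ] [386.7 400.1]
stripe end [378.8 254.9] [382.7 293.9]
comb end [398.5 256.9] [401.4 285.9]
((363.4222717285156, 189.35511779785156), (47.08272171020508, 51.08238983154297), 52.094573974609375) [480.  348.8]
mark c 480.7 348.9 size 52.5 51.2 long-axis deg -2.6
-5.5 (-100, -82.5) [370.7 234.5]
-5.5 (-100, 82.5) [386.5 398.7]
-5.5 (-92.5, -65) [379.8 251.2]
-5.5 (-92.5, -25) [383.6 291. ]
-5.5 (0, 40) [481.9 346.8]
-5.5 (0, -45) [473.8 262.2]
-5.8 (-100, -82.5) [370.3 235. ]
-5.8 (-100, 82.5) [386.9 399.2]
-5.8 (-92.5, -65) [379.5 251.7]
-5.8 (-92.5, -25) [383.5 291.5]
-5.8 (0, 40) [482.1 346.8]
-5.8 (0, -45) [473.6 262.2]
```

Emit:
apply_moves(
  targets=[
    [-0.6,-0.2,0.1,-3,0,0,0],
    [-0.6,-0.2,0.1,-6,0,0,0],
    [-0.6,-0.2,0.1,-9,0,0,0],
    [-0.6,-0.2,0.1,-11,0,0,0],
    [-0.6,-0.2,0.1,-12,0,0,0],
    [-0.6,-0.2,0.1,-12.8,0,0,0],
    [-0.6,-0.2,0.1,-13.3,0,0,0],
    [-0.6,-0.2,0.1,-13.5,0,0,0],
    [-0.6,-0.2,0.1,-13.55,0,0,0],
    [-0.6,-0.2,0.1,-13.55,0,0,0],
  ],
)

```text
clock: 6.8
tcp_pos: [480.2, 263.1, 87.0]
tcp_rot: [[-0.995, 0.101, 0.0], [0.101, 0.995, 0.0], [-0.0, 0.0, -1.0]]
ft_force: [0.0, 0.1, -1.0]
gripper_width: 29.4
finger_force: 30.0
```

Emit:
apply_moves(
  targets=[
    [-0.35,0,0,0,0,0,0],
    [-0.24,0,0,0,0,0,0],
    [-0.24,0,0,0,0,0,0],
    [-0.24,0,0,0,0,0,0],
    [-0.24,0,0,1,0,0,0],
    [-0.24,0,0,4,0,0,0],
    [-0.24,0,0,8,0,0,0],
    [0.2,0,0,12,0,0,0],
    [0.4,0,0,14,0,0,0],
    [0.4,0,0,14,0,0,0],
  ],
)

```text
clock: 8.05
tcp_pos: [480.4, 263.2, 228.5]
tcp_rot: [[-0.995, 0.101, 0.003], [0.101, 0.995, 0.001], [-0.003, 0.002, -1.0]]
ft_force: [0.4, 0.5, 0.7]
gripper_width: 61.1
finger_force: 0.0
```

Run:
```python
from m import *
f=grab('wrist');save(f,'pics/w3.png');print(sensors.read_state()['tcp_pos'])
```

```text
[480.02700387 263.02858037 227.231079  ]
```

View pics/w3.png

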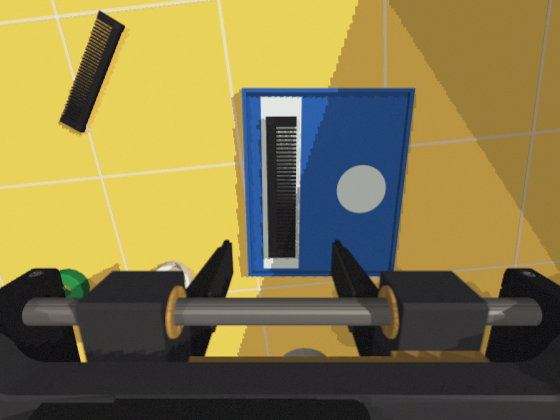

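The comb lies flat on the stripe, (267–298, 116–258), with the stripe at (262–303, 96–268). I'll check the centring numerically.

Run:
```python
from m import *
f=grab('wrist');h=cv2.cvtColor(f['image'],cv2.COLOR_RGB2HSV);H,S,V=[h[...,i].astype(int) for i in range(3)]
show('comb',rect(f,blob(f,V<75,(262,105,306,264)),11))
show('stripe',rect(f,blob(f,(S<90)&(V>90)|(V<75),(258,92,309,272)),4))
c=blob(f,(S<100)&(V>60),(325,150,400,225));show('mark',rect(f,c,4))
```

```text
comb c 472.9 264.4 size 148.6 29.0 long-axis deg -5.5
stripe c 471.7 264.1 size 185.1 40.5 long-axis deg -5.9
mark c 480.6 348.5 size 52.0 51.8 long-axis deg 41.5
```

Emit:
apply_moves(
  targets=[
    [0.5,1,-4.4,0,0,0,-9],
    [0.5,2,-8.8,0,0,0,-18],
    [0.5,3,-13.2,0,0,0,-27],
    [0.5,4,-17.6,0,0,0,-36],
    [0.5,5,-22,0,0,0,-45],
    [0.5,6,-26.4,0,0,0,-54],
    [0.5,7,-30.8,0,0,0,-63],
    [0.5,8,-35.2,0,0,0,-72],
    [0.5,9,-39.6,0,0,0,-81],
    [0.5,9.3,-44.3,0,0,0,-84],
  ],
)

```text
clock: 9.4
tcp_pos: [573.2, -181.3, 225.2]
tcp_rot: [[-0.0, 1.0, -0.002], [1.0, 0.0, 0.001], [0.001, -0.002, -1.0]]
ft_force: [0.7, -0.3, 0.5]
gripper_width: 71.2
finger_force: 0.0
```

Run:
```python
from m import *
grab('wrist');grab('wrist');f=grab('wrist');save(f,'pics/w4.png');print(sensors.read_state()['tcp_pos'])
P=cloud(f).reshape(-1,3);Q=P[(P[:,2]>68)&(P[:,2]<79)&(abs(P[:,0]-573)<40)&(abs(P[:,1]+122)<40)];print(len(Q));show('cap',cv2.minAreaRect(Q[:,:2].astype(np.float32)));print(np.median(Q[:,2]))
```

```text
[ 572.68281733 -181.5705899   225.07112674]
502
cap c 572.4 -123.0 size 19.4 18.9 long-axis deg 89.7
74.61404486760227
```

View pics/w4.png

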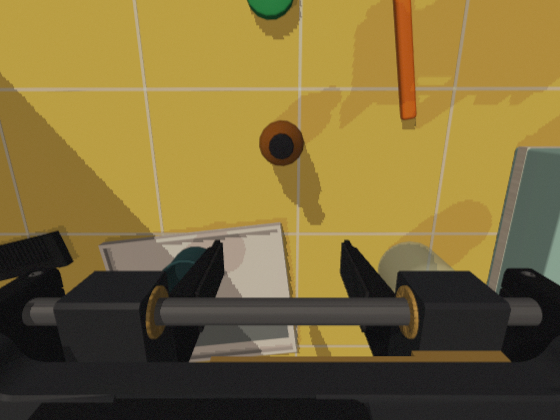

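The bottle's cap is at (281,146), giving (572.4, -123.0) with its top at z 74.6, as it should be.

Emit:
apply_moves(
  targets=[
    [0.5,0,3,0,0,0,0],
    [0.5,0,5.85,0,0,0,0],
    [0.5,0,5.85,0,0,0,0],
    [0.5,0,5.85,-4,0,0,0],
    [0.5,0,5.85,-8,0,0,0],
    [0.5,0,5.85,-11,0,0,0],
    [0.5,0,5.85,-12.5,0,0,0],
    [0.5,0,5.85,-13.3,0,0,0],
    [0.5,0,5.85,-13.6,0,0,0],
    [0.5,0,5.85,-13.6,0,0,0],
  ],
)

```text
clock: 10.8
tcp_pos: [573.4, -121.5, 91.4]
tcp_rot: [[-0.004, 1.0, 0.001], [1.0, 0.004, -0.0], [-0.0, 0.001, -1.0]]
ft_force: [-0.0, -0.1, 0.7]
gripper_width: 71.4
finger_force: 0.0
```

Emit:
apply_moves(
  targets=[
    [0.2,0,0,0,0,0,0],
    [0,0,0,0,0,0,0],
    [-0.1,0,0,0,0,0,0],
    [-0.2,0,0,0,0,0,0],
    [-0.4,0,0,0,0,0,0],
    [-0.4,0,0,0,0,0,0],
    [-0.4,0,0,0,0,0,0],
    [-0.4,0,0,1,0,0,0],
    [-0.4,0,0,3,0,0,0],
    [-0.4,0,0,5,0,0,0],
  ],
)

```text
clock: 12.05
tcp_pos: [573.3, -121.4, 141.7]
tcp_rot: [[-0.004, 1.0, 0.0], [1.0, 0.004, -0.0], [-0.0, 0.0, -1.0]]
ft_force: [-0.3, -1.1, -0.6]
gripper_width: 39.1
finger_force: 30.0
```

Emit:
apply_moves(
  targets=[
    [-0.4,0,0,2,0,0,0],
    [-0.4,-0.5,3,4,0,0,0],
    [-0.4,-1.3,7,5,0,0,0],
    [-0.4,-2.3,12,5,0,0,0],
    [-0.4,-3.3,17,5,0,0,0],
    [-0.4,-4.3,22,5,0,0,0],
    [-0.4,-5.3,27,5,0,0,0],
    [-0.4,-6.3,32,5,0,0,0],
    [-0.4,-7.3,37,5,0,0,0],
    [-0.4,-8.2,41,5,0,0,0],
  ],
)

```text
clock: 13.3
tcp_pos: [490.6, 290.5, 191.3]
tcp_rot: [[-0.004, 1.0, 0.001], [1.0, 0.004, 0.0], [0.0, 0.001, -1.0]]
ft_force: [-0.7, 0.6, -1.1]
gripper_width: 39.3
finger_force: 30.0
```

Emit:
apply_moves(
  targets=[
    [-0.4,-0.6,3,0,0,0,0],
    [-0.4,-1,5,0,0,0,0],
    [-0.4,-1.1,6,0,0,0,0],
    [-0.4,-1.1,6,0,0,0,0],
    [-0.4,-1.1,6,-1,0,0,0],
    [-0.4,-1.1,6,-2.5,0,0,0],
    [-0.4,-1.1,6,-4,0,0,0],
    [-0.4,-1.1,6,-5,0,0,0],
    [-0.4,-1.1,6,-5.5,0,0,0],
    [-0.4,-1.1,6,-5.5,0,0,0],
  ],
)

```text
clock: 14.55
tcp_pos: [480.1, 348.6, 135.5]
tcp_rot: [[-0.004, 1.0, -0.0], [1.0, 0.004, -0.0], [-0.0, -0.0, -1.0]]
ft_force: [-0.7, -0.0, 0.1]
gripper_width: 39.3
finger_force: 30.0
```

Run:
```python
from m import *
f=grab('wrist');f=grab('wrist');print(sensors.read_state()['tcp_pos'])
g=grab('side');a=cv2.resize(f['image'][150:400,150:430],None,fx=1.4,fy=1.4);b=cv2.resize(g['image'][120:220,190:350],(392,350*245//245),interpolation=cv2.INTER_CUBIC)
cv2.imwrite('pics/w5.png',np.hstack([a,b[:a.shape[0]]])[:,:,::-1])
```

```text
[480.27957226 348.6782658  136.05082499]
```

View pics/w5.png

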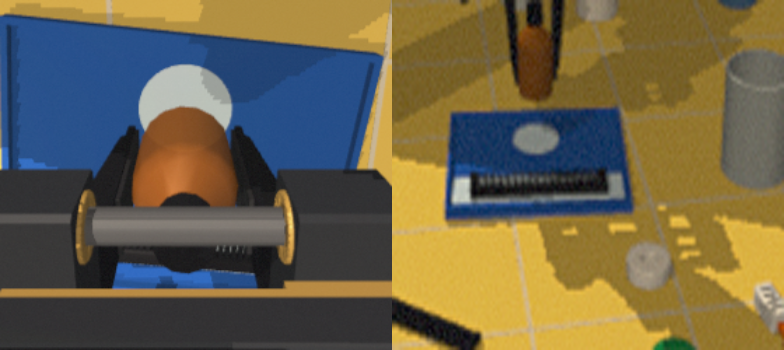

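The bottle hangs upright and laterally in line with the mark. The mark is at (185,105) in the left panel, with the bottle in front of it.

Emit:
apply_moves(
  targets=[
    [-0.4,0,0.1,-1,0,0,0],
    [-0.4,0,0.1,-2,0,0,0],
    [-0.4,0,0.1,-2.8,0,0,0],
    [-0.4,0,0.1,-3.3,0,0,0],
    [-0.4,0,0.1,-3.6,0,0,0],
    [-0.4,0,0.1,-3.8,0,0,0],
    [-0.4,0,0.1,-3.9,0,0,0],
    [-0.4,0,0.1,-4,0,0,0],
    [-0.4,0,0.1,-4,0,0,0],
    [-0.4,0,0.1,-4,0,0,0],
  ],
)

```text
clock: 15.95
tcp_pos: [480.2, 349.6, 95.8]
tcp_rot: [[-0.003, 1.0, 0.0], [1.0, 0.003, 0.0], [0.0, 0.0, -1.0]]
ft_force: [0.2, -0.5, -1.6]
gripper_width: 39.6
finger_force: 30.0
```

Emit:
apply_moves(
  targets=[
    [-0.4,0,0,-0.03,0,0,0],
    [-0.4,0,0,-0.06,0,0,0],
    [-0.4,0,0,-0.06,0,0,0],
    [-0.18,0,0,-0.06,0,0,0],
    [-0.1,0,0,-0.06,0,0,0],
    [0,0,0,-0.06,0,0,0],
    [0.2,0,0,-0.06,0,0,0],
    [0.2,0,0,-0.06,0,0,0],
    [0.2,0,0,1,0,0,0],
    [0.2,0,0,3,0,0,0],
  ],
)

```text
clock: 17.2
tcp_pos: [480.0, 349.5, 126.1]
tcp_rot: [[-0.003, 1.0, -0.001], [1.0, 0.003, -0.001], [-0.001, -0.001, -1.0]]
ft_force: [-0.2, 0.5, -0.4]
gripper_width: 57.1
finger_force: 0.0
```

Emit:
apply_moves(
  targets=[
    [0.2,0,0,3,0,0,0],
    [0.2,0,0,6,0,0,0],
    [0.2,0,0,10,0,0,0],
    [0.2,0,-4,12,0,0,0],
    [0.2,0,-8,12,0,0,0],
    [0.2,0,-12,12,0,0,0],
    [0.2,0,-12,12,0,0,0],
    [0.2,0,-12,12,0,0,0],
    [0.2,0,-12,12,0,0,0],
    [0.2,0,-12,12,0,0,0],
  ],
)

```text
clock: 18.45
tcp_pos: [480.0, 230.3, 245.7]
tcp_rot: [[-0.005, 1.0, -0.0], [1.0, 0.005, -0.0], [-0.0, -0.0, -1.0]]
ft_force: [0.3, -1.0, 0.1]
gripper_width: 57.5
finger_force: 0.0
```

Run:
```python
from m import *
f=grab('wrist');s=sensors.read_state();print(s['tcp_pos'],s['joint_positions'].round(1));save(f,'pics/w6.png')
P=cloud(f).reshape(-1,3);Q=P[(P[:,2]>70)&(P[:,2]<85)&(abs(P[:,0]-480)<40)&(abs(P[:,1]-349)<40)];print(len(Q));show('cap',cv2.minAreaRect(Q[:,:2].astype(np.float32)));print(np.median(Q[:,2]))
```

```text
[480.0492233  230.14252739 245.64147282] [ 18.5  23.9 105.4  -0.   50.7  18.3]
552
cap c 479.8 348.0 size 19.3 18.9 long-axis deg -89.9
78.64851929778699
```

View pics/w6.png

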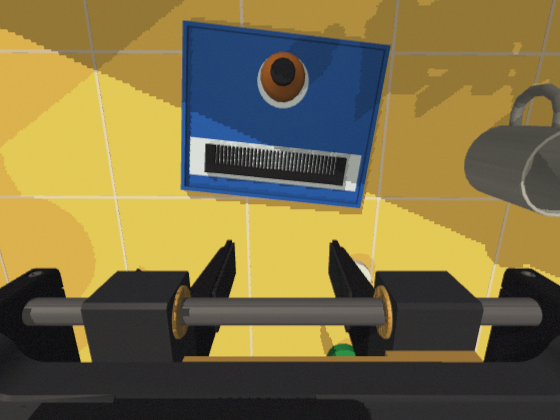

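The bottle stands upright on the mark, (283,75), and the comb is still in place. Now the brush.

Emit:
apply_moves(
  targets=[
    [0,2,-3,0,0,0,0],
    [0,4,-6.5,0,0,0,3],
    [0,6.5,-10,0,0,0,6],
    [0,9,-14,0,0,0,9.6],
    [0,12,-18,0,0,0,9.6],
    [0,14.5,-22,-1,0,0,9.6],
    [0,17,-26,-2,0,0,9.6],
    [0,19,-29,-2,0,0,9.6],
    [0,19.8,-31.5,-2,0,0,9.6],
    [0,19.8,-31.5,-2,0,0,9.6],
  ],
)

```text
clock: 19.75
tcp_pos: [678.2, -86.7, 225.4]
tcp_rot: [[-0.169, 0.986, -0.0], [0.986, 0.169, 0.0], [0.0, -0.0, -1.0]]
ft_force: [0.0, 0.9, 0.1]
gripper_width: 47.6
finger_force: 0.0
```

Run:
```python
from m import *
grab('wrist');f=grab('wrist');h=cv2.cvtColor(f['image'],cv2.COLOR_RGB2HSV);H,S,V=[h[...,i].astype(int) for i in range(3)]
m=((H<14)&(S>180)&(V>80)).astype(np.uint8)
c=blob(f,m,(150,0,420,240));print(cv2.boundingRect(c));show('handle',rect(f,c,8))
E=np.array(f['extrinsics']);p=E[:3,:3]@np.array([677.7,-14.2,8])+E[:3,3];print(p[:2]/p[2]*f['f']+[f['cx'],f['cy']],sensors.read_state()['tcp_pos'])
```

```text
(290, 77, 15, 141)
handle c 684.5 -33.5 size 137.9 13.5 long-axis deg -80.2
[293.76666469 130.74392006] [677.71493904 -84.8620893  225.75773592]
```

Emit:
apply_moves(
  targets=[
    [0,0.3,3,-2,0,0,0],
    [0,0.3,6,-4,0,0,0],
    [0,0.3,7.1,-7,0,0,0],
    [0,0.3,7.1,-10,0,0,0],
    [0,0.3,7.1,-12,0,0,0],
    [0,0.3,7.1,-13.3,0,0,0],
    [0,0.3,7.1,-14,0,0,0],
    [0,0.3,7.1,-14.4,0,0,0],
    [0,0.3,7.1,-14.4,0,0,0],
    [-0.2,0.3,7.1,-14.4,0,0,0],
  ],
)

```text
clock: 21.1
tcp_pos: [681.4, -14.5, 82.3]
tcp_rot: [[-0.17, 0.985, 0.001], [0.985, 0.17, -0.0], [-0.0, 0.001, -1.0]]
ft_force: [0.8, 0.4, -1.1]
gripper_width: 42.3
finger_force: 0.0
```

Emit:
apply_moves(
  targets=[
    [-0.4,0,0,0,0,0,0],
    [-0.6,0,0,0,0,0,0],
    [-0.8,0,0,0,0,0,0],
    [-0.9,0,0,0,0,0,0],
    [-0.9,0,0,0,0,0,0],
    [-0.9,0,0,0,0,0,0],
    [-0.9,0,0,0,0,0,0],
    [-0.9,0,0,1,0,0,0],
    [-0.9,0,0,4,0,0,0],
    [-0.9,0,0,8,0,0,0],
  ],
)

```text
clock: 22.35
tcp_pos: [680.8, -14.4, 162.4]
tcp_rot: [[-0.17, 0.985, -0.002], [0.985, 0.17, 0.0], [0.0, -0.001, -1.0]]
ft_force: [0.9, -0.7, 0.0]
gripper_width: 13.7
finger_force: 30.0
```

Emit:
apply_moves(
  targets=[
    [-0.9,0,0,4,0,0,-4],
    [-0.9,-1,-2,6,0,0,-14],
    [-0.9,-3,-6,6,0,0,-24],
    [-0.9,-5.5,-10,6,0,0,-34],
    [-0.9,-8,-14,6,0,0,-44],
    [-0.9,-10.5,-18,6,0,0,-54],
    [-0.9,-13,-22,6,0,0,-64],
    [-0.9,-15.5,-26,6,0,0,-74],
    [-0.9,-17.5,-30,6,0,0,-84],
    [-0.9,-19.4,-33.4,6,0,0,-93.6],
  ],
)

```text
clock: 23.6
tcp_pos: [486.3, -349.8, 222.5]
tcp_rot: [[0.995, 0.102, 0.001], [0.102, -0.995, -0.001], [0.001, 0.001, -1.0]]
ft_force: [0.7, -0.1, 0.5]
gripper_width: 13.7
finger_force: 30.0
```

Run:
```python
from m import *
grab('wrist');f=grab('wrist');save(f,'pics/w7.png');s=sensors.read_state();print(s['tcp_pos'],s['tcp_rot'][:,0])
```

```text
[ 485.56737108 -351.19984547  222.29793644] [9.94897415e-01 1.00891314e-01 2.74790542e-04]
```

View pics/w7.png

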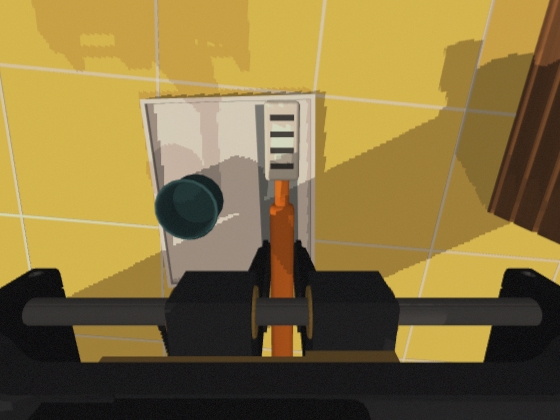

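The brush is held level over the stripe, cap end at (266–299, 99). The tray's far corners are (143,101) and (316,95), and the tube rim is near (189,209).

Run:
```python
from m import *
f=grab('wrist');P=lambda u,v,z:ray(f,u,v,z)[:2]
A,B=P(143,101,10),P(316,95,10);print('corners',A,B,np.linalg.norm(A-B),'ang',np.degrees(np.arctan2(*(A-B)[::-1]))-90)
print('cap end',P(266.5,100,156),P(299,99,156))
C=cloud(f).reshape(-1,3);print('z cap',cloud(f)[130:180:20,290])
Q=C[(C[:,2]>41)&(C[:,2]<48)&(abs(C[:,0]-479)<45)&(abs(C[:,1]+265)<45)];show('tube',cv2.minAreaRect(Q[:,:2].astype(np.float32)));print(len(Q))
a=np.radians(6.2);u=np.array([np.cos(a),np.sin(a)]);n=np.array([-u[1],u[0]])
o=(A+B)/2-100*u;print('origin',o,'stripe',o-45*n,'tube',o+40*n)
im=cv2.cvtColor(f['image'],cv2.COLOR_RGB2GRAY);print(im[108:114,230:320].mean(0).astype(int).tolist());print(im[85:112,240:256].mean(1).astype(int).tolist(),im[85:112,272:290].mean(1).astype(int).tolist())
```

```text
corners [ 568.98360994 -211.19045487] [ 590.67408594 -372.39197447] 162.65425499812562 ang 7.6634079597193505
cap end [ 574.30478354 -334.24503192] [ 576.36935598 -350.01690733]
z cap [[ 561.35674761 -347.21476787  156.64907473]
 [ 551.54408189 -348.28760826  156.67923572]
 [ 541.26981845 -349.42704622  156.10551927]]
tube c 476.9 -264.3 size 58.7 58.3 long-axis deg -55.6
757
origin [ 480.41375154 -302.59115024] stripe [ 485.27372255 -347.32794362] tube [ 476.09377731 -262.82511168]
[202, 201, 201, 201, 202, 201, 201, 202, 202, 202, 202, 201, 201, 202, 201, 202, 201, 201, 201, 201, 202, 202, 201, 201, 201, 201, 201, 182, 130, 116, 115, 116, 115, 122, 186, 201, 201, 198, 198, 197, 196, 197, 197, 196, 197, 196, 196, 195, 195, 196, 195, 195, 195, 195, 195, 194, 194, 194, 194, 194, 193, 193, 193, 193, 193, 192, 179, 153, 125, 119, 191, 202, 202, 202, 201, 201, 201, 201, 202, 200, 187, 182, 178, 173, 196, 201, 202, 192, 145, 129]
[177, 178, 184, 191, 188, 177, 166, 160, 146, 123, 110, 118, 178, 202, 202, 202, 183, 191, 202, 202, 201, 201, 202, 202, 201, 201, 201] [177, 177, 177, 173, 167, 164, 168, 163, 144, 120, 109, 159, 195, 202, 202, 171, 146, 159, 179, 195, 199, 197, 196, 196, 195, 195, 195]
```

Run:
```python
from m import *
f=grab('wrist');P=lambda u,v,z:ray(f,u,v,z)[:2]
im=cv2.GaussianBlur(cv2.cvtColor(f['image'],cv2.COLOR_RGB2GRAY),(3,3),0).astype(float)
L=[]
for v in list(range(108,150))+list(range(160,235,2)):
    g=np.diff(im[v,244:266]);k=g.argmin();
    if g[k]<-10:L.append(P(244+k+.5,v,4))
L=np.array(L);
vx,vy,x0,y0=cv2.fitLine(L.astype(np.float32),cv2.DIST_HUBER,0,.01,.01).ravel();print('left edge',len(L),np.degrees(np.arctan(vy/vx)),x0,y0)
print('end L/R',P(257.3,111,4),P(299.7,111,4))
F=[]
for u in list(range(152,250,3))+[303,306,309]:
    g=np.diff(im[85:108,u]);k=g.argmin();F.append((u,85+k))
    # outer boundary table->lip dark shadow; use first strong rise instead
    k=g.argmax();F[-1]=P(u,85+k+.5,10)
vx,vy,x1,y1=cv2.fitLine(np.array(F,np.float32),cv2.DIST_HUBER,0,.01,.01).ravel();print('far edge',np.degrees(np.arctan(-vx/vy)),x1,y1)
for a in(6.2,6.8):
    a=np.radians(a);n=np.array([-np.sin(a),np.cos(a)]);print((np.array([476.9,-264.3])-85*n))
```

```text
left edge 80 6.908444 522.9686 -324.2866
end L/R [ 571.5800545  -316.31143089] [ 575.9272874  -357.10610965]
far edge 6.9014525 579.01154 -276.98483
[ 486.07994524 -348.80283194]
[ 486.96433731 -348.70206819]
```

Emit:
apply_moves(
  targets=[
    [-0.9,0.1,0.2,-3,0,0,1.1],
    [-0.9,0.1,0.2,-6,0,0,1.1],
    [-0.9,0.1,0.2,-9,0,0,1.1],
    [-0.9,0.1,0.2,-11,0,0,1.1],
    [-0.9,0.1,0.2,-12,0,0,1.1],
    [-0.9,0.1,0.2,-12.8,0,0,1.1],
    [-0.9,0.1,0.2,-13.2,0,0,1.1],
    [-0.9,0.1,0.2,-13.4,0,0,1.1],
    [-0.9,0.1,0.2,-13.5,0,0,1.1],
    [-0.9,0.1,0.2,-13.5,0,0,1.1],
  ],
)

```text
clock: 25.05
tcp_pos: [488.2, -346.5, 87.0]
tcp_rot: [[0.992, 0.127, 0.0], [0.127, -0.992, -0.0], [0.0, 0.0, -1.0]]
ft_force: [0.2, 0.6, -0.7]
gripper_width: 14.0
finger_force: 30.0
```

Run:
```python
from m import *
for i in range(3):
  grab('wrist');s=sensors.read_state();print(s['tcp_pos'],s['tcp_rot'][:2,0])
f=grab('wrist');P=lambda u,v,z:ray(f,u,v,z)[:2]
save(f,'pics/w8.png')
```

```text
[ 488.17374772 -346.5328898    87.00182897] [0.99190465 0.12698469]
[ 488.16661071 -346.49553364   86.96909639] [0.99189905 0.12702848]
[ 488.17473443 -346.49627823   86.94284375] [0.99189583 0.12705364]
```

View pics/w8.png

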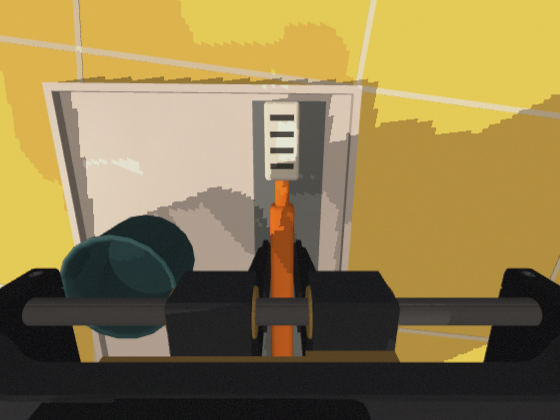

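Here the stripe's far end spans (252–326, 101) and the cap (265–299, 101), so the brush must shift right (-y) by 3–4 mm.

Run:
```python
from m import *
f=grab('wrist');P=lambda u,v,z:ray(f,u,v,z)[:2]
a=np.radians(6.9);U=np.array([[np.cos(a),np.sin(a)],[-np.sin(a),np.cos(a)]])
zc=cloud(f)[110,290,2];print(zc)
print('stripe end',U@((P(252.5,101,4)+P(326,101,4))/2),'w',np.linalg.norm(P(252.5,101,4)-P(326,101,4)))
print('cap far end',U@((P(265,102,zc)+P(299,102,zc))/2),'near',U@((P(265,179,zc)+P(299,179,zc))/2))
print('handle far',U@((P(271,208,zc-5)+P(294,208,zc-5))/2))
```

```text
21.55943540291849
stripe end [ 533.41290617 -405.55316904] w 39.771406089538786
cap far end [ 532.01435619 -401.62944064] near [ 493.99916528 -401.90868831]
handle far [ 476.73850981 -402.31631435]
```

Emit:
apply_moves(
  targets=[
    [-0.9,0,-0.1,0.1,0,0,-0.5],
    [-0.9,-0.1,-0.3,0.1,0,0,-0.5],
    [-0.9,-0.1,-0.3,0.1,0,0,-0.5],
    [-0.9,-0.1,-0.3,-0.05,0,0,-0.5],
    [-0.9,-0.1,-0.3,-0.1,0,0,-0.5],
    [-0.9,-0.1,-0.3,-0.1,0,0,-0.5],
    [-0.6,-0.1,-0.3,-0.1,0,0,-0.5],
    [-0.45,-0.1,-0.3,-0.1,0,0,-0.5],
    [-0.45,-0.1,-0.3,-0.1,0,0,-0.5],
    [-0.45,-0.1,-0.3,1,0,0,-0.5],
  ],
)

```text
clock: 26.55
tcp_pos: [486.9, -349.3, 96.5]
tcp_rot: [[0.993, 0.118, -0.001], [0.118, -0.993, 0.001], [-0.001, -0.001, -1.0]]
ft_force: [0.1, -0.0, 0.9]
gripper_width: 26.1
finger_force: 0.0
```

Emit:
apply_moves(
  targets=[
    [-0.45,0,0,2,0,0,0],
    [-0.45,-1,0,5,0,0,0],
    [-0.2,-2,0,9,0,0,0],
    [0.2,-4,0,13,0,0,0],
    [0.2,-5,0,16,0,0,0],
    [0.2,-5,0,16,0,0,0],
    [0.2,-5,0,16,0,0,0],
    [0.2,-5,0,16,0,0,0],
    [0.2,-5,0,16,0,0,0],
    [0.2,-5,0,16,0,0,0],
  ],
)

```text
clock: 27.8
tcp_pos: [437.2, -349.4, 256.2]
tcp_rot: [[0.993, 0.119, -0.001], [0.119, -0.993, 0.001], [-0.001, -0.001, -1.0]]
ft_force: [-0.2, -0.6, -0.5]
gripper_width: 56.9
finger_force: 0.0
```

Run:
```python
from m import *
f=grab('wrist');save(f,'pics/w9.png');print(sensors.read_state()['tcp_pos'])
C=cloud(f).reshape(-1,3);Q=C[(C[:,2]>41)&(C[:,2]<48)&(abs(C[:,0]-479)<45)&(abs(C[:,1]+265)<45)];show('tube',cv2.minAreaRect(Q[:,:2].astype(np.float32)));print(len(Q))
```

```text
[ 437.20912033 -349.36997926  256.3685127 ]
tube c 477.1 -264.2 size 58.7 58.1 long-axis deg -63.7
717
```

View pics/w9.png

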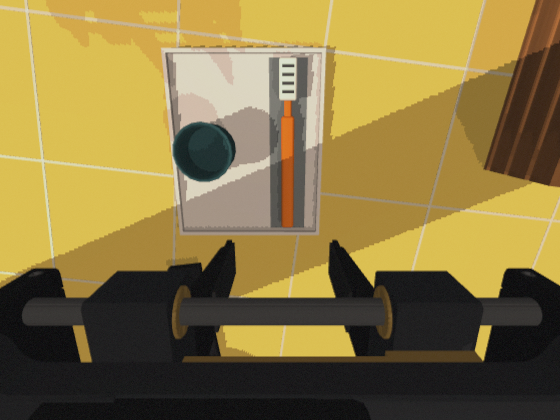

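The brush lies centred on the stripe: brush columns 281–294, stripe 270–305. Now the green ring.

Emit:
apply_moves(
  targets=[
    [0.4,1,2,0,0,0,7],
    [0.4,2,5,0,0,0,16],
    [0.4,4,9,0,0,0,25],
    [0.4,6,13,0,0,0,34],
    [0.4,8,17,0,0,0,43],
    [0.4,10,21,-2,0,0,52],
    [0.4,12,25,-3,0,0,61],
    [0.4,12.5,28,-3,0,0,70],
    [0.4,12.5,28.4,-3,0,0,79],
    [0.4,12.5,28.4,-3,0,0,83],
  ],
)

```text
clock: 29.1
tcp_pos: [562.2, -64.6, 226.5]
tcp_rot: [[-0.001, 1.0, -0.0], [1.0, 0.001, 0.0], [0.0, -0.0, -1.0]]
ft_force: [0.0, -0.4, 0.5]
gripper_width: 66.4
finger_force: 0.0
```

Run:
```python
from m import *
for i in range(6):f=grab('wrist')
h=cv2.cvtColor(f['image'],cv2.COLOR_RGB2HSV);H,S,V=[h[...,i].astype(int) for i in range(3)]
print(sensors.read_state()['tcp_pos'])
C=cloud(f)
for n,m in(('green',(H>45)&(H<90)&(S>100)),('wring',(S<110)&(V>90)&(C[...,1]>90)&(C[...,1]<170)&(abs(C[...,0]-564)<40))):
  Q=C[m&(C[...,2]>11)&(C[...,2]<18)];Q=Q[abs(Q[:,0]-562)<45];print(n,len(Q));show(n,cv2.minAreaRect(Q[:,:2].astype(np.float32)))
show('green2',rect(f,blob(f,(H>45)&(H<90)&(S>100),(200,60,380,235)),14))
```

```text
[562.12637914 -65.53009446 226.72024027]
green 1345
green c 562.4 6.1 size 41.9 41.4 long-axis deg 0.1
wring 309
wring c 564.4 111.0 size 33.1 8.1 long-axis deg 0.1
green2 c 562.4 6.2 size 41.7 41.1 long-axis deg -0.3
```

Emit:
apply_moves(
  targets=[
    [0.4,0,3,-2,0,0,0],
    [0.4,0,6,-4,0,0,0],
    [0.4,0,7.2,-7,0,0,0],
    [0.4,0,7.2,-10,0,0,0],
    [0.4,0,7.2,-12,0,0,0],
    [0.4,0,7.2,-13.2,0,0,0],
    [0.4,0,7.2,-13.9,0,0,0],
    [0.4,0,7.2,-14.2,0,0,0],
    [0.4,0,7.2,-14.2,0,0,0],
    [0.4,0,7.2,-14.2,0,0,0],
  ],
)

```text
clock: 30.65
tcp_pos: [562.3, 6.5, 85.3]
tcp_rot: [[0.004, 1.0, 0.001], [1.0, -0.004, -0.0], [-0.0, 0.001, -1.0]]
ft_force: [0.2, 0.5, 0.6]
gripper_width: 66.3
finger_force: 0.0
```

Emit:
apply_moves(
  targets=[
    [0.2,0,0,0,0,0,0],
    [0,0,0,0,0,0,0],
    [-0.1,0,0,0,0,0,0],
    [-0.3,0,0,0,0,0,0],
    [-0.3,0,0,0,0,0,0],
    [-0.3,0,0,0,0,0,0],
    [-0.3,0,0,0,0,0,0],
    [-0.3,0,0,1,0,0,0],
    [-0.3,0,0,4,0,0,0],
    [-0.3,0,0,8,0,0,0],
  ],
)

```text
clock: 31.9
tcp_pos: [561.8, 6.6, 165.5]
tcp_rot: [[0.004, 1.0, -0.001], [1.0, -0.004, 0.0], [0.0, -0.001, -1.0]]
ft_force: [0.2, 0.6, 0.0]
gripper_width: 42.2
finger_force: 30.0
```

Emit:
apply_moves(
  targets=[
    [-0.3,-0.5,-2,0,0,0,0],
    [-0.3,-1.5,-5,0,0,0,0],
    [-0.3,-2.5,-9,0,0,0,0],
    [-0.3,-4,-13,0,0,0,0],
    [-0.3,-5.5,-17,0,0,0,0],
    [-0.3,-7,-21,0,0,0,0],
    [-0.3,-8,-25,0,0,0,0],
    [-0.3,-8.5,-27,0,0,0,0],
    [-0.3,-8.5,-27.1,0,0,0,0],
    [-0.3,-8.5,-27.1,0,0,0,0],
  ],
)

```text
clock: 33.15
tcp_pos: [477.1, -263.7, 164.5]
tcp_rot: [[0.003, 1.0, -0.0], [1.0, -0.003, 0.001], [0.001, -0.0, -1.0]]
ft_force: [-0.2, 0.1, -0.5]
gripper_width: 42.3
finger_force: 30.0
```

Run:
```python
from m import *
for i in range(5):f=grab('wrist')
print(sensors.read_state()['tcp_pos'],sensors.read_state()['gripper_width'])
h=cv2.cvtColor(f['image'],cv2.COLOR_RGB2HSV);H,S,V=[h[...,i].astype(int) for i in range(3)]
C=cloud(f);m=(H>45)&(H<80)&(S>100)&(C[...,2]>60);Q=C[m];print(len(Q),np.percentile(Q[:,2],[5,50,95]));save(f,'pics/w10.png')
Q=C[(C[...,2]>41)&(C[...,2]<48)&(abs(C[...,0]-479)<45)&(abs(C[...,1]+265)<45)];print(len(Q),Q[:,:2].min(0),Q[:,:2].max(0))
```

```text
[ 477.43717976 -263.66339218  164.8210683 ] 42.22916878889284
3892 [85.27694389 93.4563788  94.56754584]
691 [ 447.14038446 -291.55611483] [ 505.51781645 -234.73865055]
```

Emit:
apply_moves(
  targets=[
    [-0.3,-0.05,-0.1,-1,0,0,0],
    [-0.3,-0.05,-0.1,-2,0,0,0],
    [-0.3,-0.05,-0.1,-2.8,0,0,0],
    [-0.3,-0.05,-0.1,-3.3,0,0,0],
    [-0.3,-0.05,-0.1,-3.7,0,0,0],
    [-0.3,-0.05,-0.1,-4,0,0,0],
    [-0.3,-0.05,-0.1,-4.1,0,0,0],
    [-0.3,-0.05,-0.1,-4.1,0,0,0],
    [-0.3,-0.05,-0.1,-4.1,0,0,0],
    [-0.3,-0.05,-0.1,-4.1,0,0,0],
  ],
)

```text
clock: 34.65
tcp_pos: [476.7, -265.4, 123.9]
tcp_rot: [[0.003, 1.0, 0.0], [1.0, -0.003, -0.0], [-0.0, 0.0, -1.0]]
ft_force: [0.4, 1.1, -0.3]
gripper_width: 42.6
finger_force: 30.0
```

Emit:
apply_moves(
  targets=[
    [0.3,0,0,0,0,0,0],
    [0.3,0,0,0,0,0,0],
    [0.3,0,0,0,0,0,0],
    [0.3,0,0,2,0,0,0],
    [0.3,0,0,6,0,0,0],
    [0.3,0,-3,10,0,0,0],
    [0.3,0,-6,13,0,0,0],
    [0.3,0,-8,14,0,0,0],
    [0.3,0,-8,14,0,0,0],
    [0.3,0,-8,14,0,0,0],
  ],
)

```text
clock: 35.9
tcp_pos: [476.4, -344.6, 263.0]
tcp_rot: [[0.003, 1.0, -0.001], [1.0, -0.003, 0.001], [0.001, -0.001, -1.0]]
ft_force: [-0.5, 0.3, -0.1]
gripper_width: 62.1
finger_force: 0.0
```

```bash
cat > tube.py <<'E'
from m import *
import sys
for i in range(5):f=grab('wrist')
print(sensors.read_state()['tcp_pos'])
C=cloud(f);d=np.hypot(C[...,0]-477,C[...,1]+264.6);m=(d<21)&(C[...,2]<44);Q=C[m];print(len(Q),np.percentile(Q[:,2],[2,10,50,90,98]).round(1))
k=Q[(Q[:,2]>np.percentile(Q[:,2],40)-3)];A=np.c_[k[:,:2]-k[:,:2].mean(0),np.ones(len(k))];print('plane slopes,z',np.linalg.lstsq(A,k[:,2],rcond=None)[0].round(3))
print('rgb',np.median(f['image'][m],0))
v,u=np.where(m);x0,y0=u.mean(),v.mean();x0,y0=int(x0)-60,max(int(y0)-50,0);save(f,sys.argv[1],(x0,y0,x0+120,y0+100),6)
E
python3 tube.py pics/t1.png
```

```text
[ 476.73638434 -344.8462111   263.38645246]
1285 [ 7.1  8.2 21.5 22.6 23.1]
plane slopes,z [ 0.0000e+00 -4.0000e-03  2.1629e+01]
rgb [36. 98. 53.]
```

Green lies flat at z 21.6 (expected 22). Now the white ring.

Emit:
apply_moves(
  targets=[
    [0.4,0.5,3,0,0,0,0],
    [0.4,1.5,7,0,0,0,0],
    [0.4,2.5,12,0,0,0,0],
    [0.4,3.5,17,0,0,0,0],
    [0.4,4.5,22,0,0,0,0],
    [0.4,5.5,27,0,0,0,0],
    [0.4,6.5,32,-2,0,0,0],
    [0.4,7.5,36,-3.6,0,0,0],
    [0.4,8.5,39.5,-3.6,0,0,0],
    [0.4,8.8,40.2,-3.6,0,0,0],
  ],
)

```text
clock: 37.4
tcp_pos: [564.7, 58.5, 227.4]
tcp_rot: [[0.001, 1.0, -0.0], [1.0, -0.001, 0.0], [0.0, -0.0, -1.0]]
ft_force: [1.1, 0.2, -0.4]
gripper_width: 66.7
finger_force: 0.0
```

Run:
```python
from m import *
for i in range(7):f=grab('wrist')
h=cv2.cvtColor(f['image'],cv2.COLOR_RGB2HSV);H,S,V=[h[...,i].astype(int) for i in range(3)]
print(sensors.read_state()['tcp_pos'])
C=cloud(f);m=(S<125)&(np.hypot(C[...,0]-564,C[...,1]-128)<45)
Q=C[m&(C[...,2]>11)&(C[...,2]<18)];print(len(Q));show('d',cv2.minAreaRect(Q[:,:2].astype(np.float32)))
Q=C[(np.hypot(C[...,0]-564,C[...,1]-128)<45)&(C[...,2]>11)&(C[...,2]<18)];print(len(Q));show('d2',cv2.minAreaRect(Q[:,:2].astype(np.float32)))
```

```text
[564.52738377  55.60737529 227.90847439]
1382
d c 565.0 128.9 size 42.6 42.3 long-axis deg 25.0
1387
d2 c 564.9 129.1 size 42.7 42.7 long-axis deg -64.5
```

Emit:
apply_moves(
  targets=[
    [0.4,0,3,-2,0,0,0],
    [0.4,0,6,-4,0,0,0],
    [0.4,0,7.2,-7,0,0,0],
    [0.4,0,7.2,-10,0,0,0],
    [0.4,0,7.2,-12,0,0,0],
    [0.4,0,7.2,-13.2,0,0,0],
    [0.4,0,7.2,-13.9,0,0,0],
    [0.4,0,7.2,-14.2,0,0,0],
    [0.4,0,7.2,-14.2,0,0,0],
    [0.4,0,7.2,-14.2,0,0,0],
  ],
)

```text
clock: 39.0
tcp_pos: [564.8, 128.6, 86.3]
tcp_rot: [[0.003, 1.0, 0.001], [1.0, -0.003, 0.0], [0.0, 0.001, -1.0]]
ft_force: [0.0, 0.3, -0.2]
gripper_width: 66.7
finger_force: 0.0
```

Emit:
apply_moves(
  targets=[
    [0.2,0,0.05,-0.1,0,0,0],
    [0,0,0.05,-0.1,0,0,0],
    [-0.1,0,0.05,-0.1,0,0,0],
    [-0.3,0,0.05,-0.1,0,0,0],
    [-0.3,0,0.05,-0.1,0,0,0],
    [-0.3,0,0.05,-0.1,0,0,0],
    [-0.3,0,0.05,-0.1,0,0,0],
    [-0.3,0,0.05,1,0,0,0],
    [-0.3,0,0.05,4,0,0,0],
    [-0.3,0,0.05,8,0,0,0],
  ],
)

```text
clock: 40.25
tcp_pos: [564.3, 129.0, 166.6]
tcp_rot: [[0.004, 1.0, -0.001], [1.0, -0.004, -0.0], [-0.0, -0.001, -1.0]]
ft_force: [0.1, -0.4, -0.0]
gripper_width: 42.4
finger_force: 30.0
```

Emit:
apply_moves(
  targets=[
    [-0.3,-0.5,-3,0,0,0,0],
    [-0.3,-1.5,-7,0,0,0,0],
    [-0.3,-2.5,-12,0,0,0,0],
    [-0.3,-4,-17,0,0,0,0],
    [-0.3,-5.5,-22,0,0,0,0],
    [-0.3,-7,-27,0,0,0,0],
    [-0.3,-8,-32,0,0,0,0],
    [-0.3,-8.5,-36,0,0,0,0],
    [-0.3,-8.7,-39,0,0,0,0],
    [-0.3,-8.7,-39.3,0,0,0,0],
  ],
)

```text
clock: 41.5
tcp_pos: [477.4, -265.5, 166.3]
tcp_rot: [[0.006, 1.0, 0.001], [1.0, -0.006, -0.001], [-0.001, 0.001, -1.0]]
ft_force: [-0.1, -0.3, -0.9]
gripper_width: 42.3
finger_force: 30.0
```

Run:
```python
from m import *
for i in range(6):f=grab('wrist')
s=sensors.read_state();print(s['tcp_pos'],s['gripper_width'],s['tcp_rot'][:,0])
```

```text
[ 477.79952146 -262.93799346  165.9016756 ] 42.18910355252629 [2.21993846e-03 9.99997527e-01 1.30703258e-04]
```

Emit:
apply_moves(
  targets=[
    [-0.3,-0.05,-0.1,-1,0,0,0],
    [-0.3,-0.05,-0.1,-2,0,0,0],
    [-0.3,-0.05,-0.1,-2.5,0,0,0],
    [-0.3,-0.05,-0.1,-2.8,0,0,0],
    [-0.3,-0.05,-0.1,-3,0,0,0],
    [-0.3,-0.05,-0.1,-3,0,0,0],
    [-0.3,-0.05,-0.1,-3,0,0,0],
    [-0.3,-0.05,-0.1,-3,0,0,0],
    [-0.3,-0.05,-0.1,-3,0,0,0],
    [-0.3,-0.05,-0.1,-3,0,0,0],
  ],
)

```text
clock: 43.05
tcp_pos: [477.2, -265.0, 135.8]
tcp_rot: [[0.003, 1.0, 0.0], [1.0, -0.003, -0.0], [-0.0, 0.0, -1.0]]
ft_force: [0.1, -0.2, -0.6]
gripper_width: 42.2
finger_force: 30.0
```

Emit:
apply_moves(
  targets=[
    [-0.3,-0.03,0,-0.5,0,0,0],
    [-0.3,-0.03,0,-0.9,0,0,0],
    [-0.3,-0.03,0,-1.1,0,0,0],
    [-0.3,-0.03,0,-1.2,0,0,0],
    [-0.3,-0.03,0,-1.2,0,0,0],
    [-0.3,-0.03,0,-1.2,0,0,0],
    [0.3,-0.03,0,-1.2,0,0,0],
    [0.3,-0.03,0,-1.2,0,0,0],
    [0.3,-0.03,0,-1.2,0,0,0],
    [0.3,-0.03,0,1,0,0,0],
  ],
)

```text
clock: 44.3
tcp_pos: [476.4, -264.6, 145.0]
tcp_rot: [[0.004, 1.0, -0.002], [1.0, -0.004, 0.002], [0.002, -0.002, -1.0]]
ft_force: [-0.1, 0.8, 0.4]
gripper_width: 61.7
finger_force: 0.0
```

Emit:
apply_moves(
  targets=[
    [0.3,0,0,3,0,0,0],
    [0.3,0,0,7,0,0,0],
    [0.3,0,-3,10,0,0,0],
    [0.3,0,-6,12,0,0,0],
    [0.3,0,-8,13,0,0,0],
    [0.3,0,-8,13,0,0,0],
    [0.3,0,-8,13,0,0,0],
    [0.3,0,-8,13,0,0,0],
    [0.3,0,-8,13,0,0,0],
    [0.3,0,-8,13,0,0,0],
  ],
)

```text
clock: 45.55
tcp_pos: [476.9, -344.6, 275.6]
tcp_rot: [[0.003, 1.0, -0.0], [1.0, -0.003, 0.0], [0.0, -0.0, -1.0]]
ft_force: [-0.1, 0.0, -0.3]
gripper_width: 62.0
finger_force: 0.0
```

```bash
python3 tube.py pics/t2.png; python3 -c "
from h import *
save(grab('side'),'pics/s2.png',k=1.4)"
```

```text
[ 476.84310326 -344.89500506  275.76053418]
1298 [ 7.1  8.6 35.4 36.6 37.1]
plane slopes,z [ 4.0000e-03 -2.0000e-03  3.5572e+01]
rgb [215. 217. 191.]
```

View pics/t2.png

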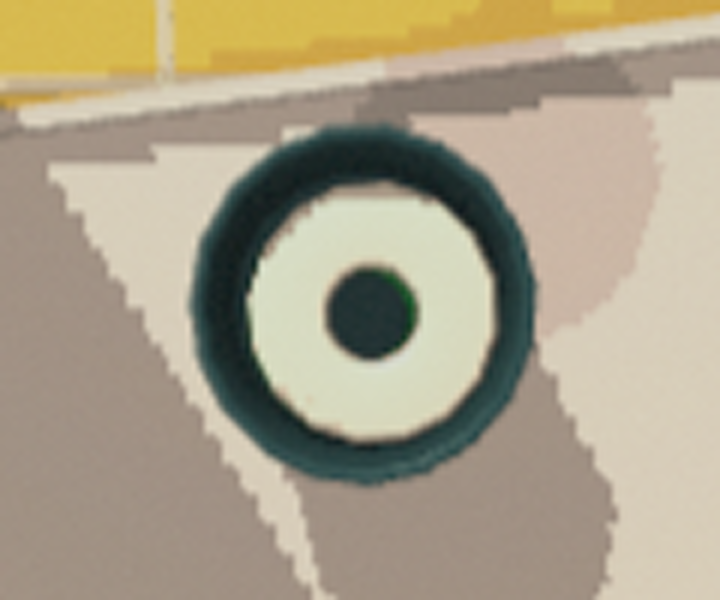

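View pics/s2.png

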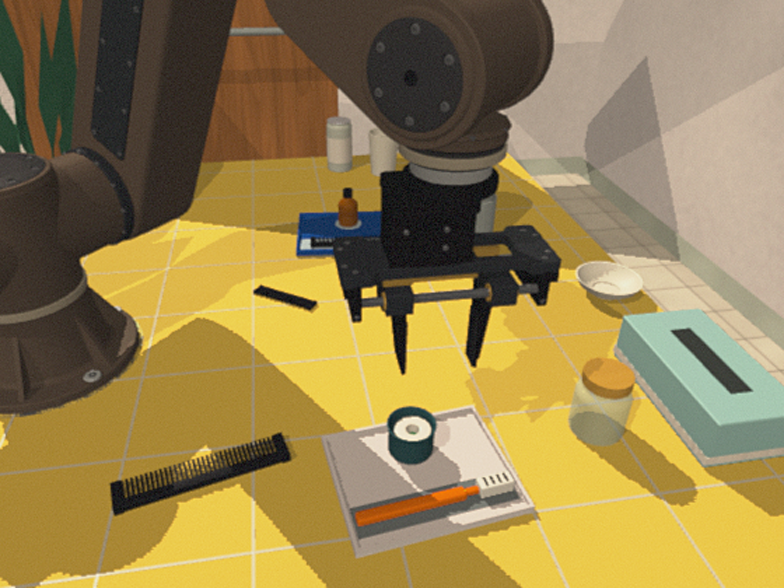

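The first view shows the white ring lying flat on green in the tube: top z 35.6 (expected 36), with green just visible at (410,290). The side view shows the brush on its stripe at (435,505), the bottle upright at (347,212), the comb in the tray behind it, the jar untouched at (602,400), and the gripper clear.

```bash
python3 -c "
from station import job
print(job.finish_job())"
```

```text
the job is handed in; nothing more can be done
None
```

Both kits are made up as asked and the job is handed in at about 46 s of the 128 s allowed. The comb and the bottle on its mark are in the blue tray, the toothbrush and the green-then-white rings in the tube are in the white tray, the mug and jar were not touched, and the gripper is open and clear.

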